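Make the coffee mill safe and open it for refilling

TASK

The red coffee mill is to be refilled: first lift its clear switch guard, flip the red toggle over to off (away from the robot's side of the mill) and lower the guard fully shut again. Then unscrew the black cap from the hopper anticlockwise until it lifts free, and set it down gently, right way up, in the white enamel dish with the blue rim. Do not drop the cap, and leave the mug, tins, carton and spice jar standing where they are.

Things in the scene. Friction and masses are not known exactly. Their poses are not given: they have to be found in the camera images.
- mill: Red electric coffee mill, fixed to the table. Origin: centre of the underside of its black foot plate, 150 mm (x) by 290 mm (y), z up. At y +85 mm the tower: red housing up to 90 mm, hopper 92 mm across up to 150 mm, a 48 mm neck under the cap. At y -85 mm the grey switch pod, 110 mm (x) by 100 mm (y), top 55 mm above the table, with guard and toggle on it. The mill's -x side is its front, turned to the robot within about 17 degrees.
- cap: Black knurled screw cap, 60 mm across and 32 mm high, about 70 g, loose but screwed on the hopper's neck at the start. Origin: centre of its underside, z up; at the start that lies at mill x 0, y +85 mm, z 166 mm (16 mm clear above the hopper's steel top), its x axis along the mill's x. Grip anywhere round its upper 20 mm. It turns with the screw thread and rises 8 mm per turn.
- thread (a joint): How far the cap's thread has been unscrewed, rad: 0 tight, grows as the cap is turned anticlockwise seen from above. It turns stiffly (about 0.3 N m) and stays where it is left; from 3.3 rad (190 degrees) on the cap is free and can be lifted straight off; before that it cannot be pulled off. It stops at 4.6. There is some 0.05 rad of play between cap and thread.
- guard (a joint): Angle of the clear switch guard, rad: 0 shut, 1.9 fully open. Its hinge runs along the mill's y axis at the far (+x) side of the pod. A stiff hinge (0.1 N m): it stays at any angle where it is left.
- guard_hinge (a point): The middle of the guard's hinge line, 57 mm above the table. The shut guard is a hood 72 mm wide reaching 84 mm from here to the mill's front (-x), its top 94 mm above the table, open underneath.
- guard_tab (a point): Middle of the outer part of the guard's yellow lifting tab: a flat tongue 14 mm wide (mill y), 8 mm thick, that sticks out 44 mm from the hood's front edge; this point is 31 mm from that edge and 13 mm from the tongue's end, 115 mm in front of and 33 mm above the hinge line when shut. Free space beside and below it. It can stay pinched by its sides, fingers down, while the guard swings.
- switch (a joint): Angle of the red toggle stick under the guard, rad: 0 on (leaning to the mill's front), 0.7 off (leaning to the far side), upright at 0.35. It stays where it is left and moves with about 1 N.
- switch_tip (a point): The round tip of the red toggle stick, 11 mm across (the stick 8 mm). The stick pivots on the pod's top, 28 mm from the tip, 55 mm above the table and 55 mm in front (-x) of the guard's hinge line. The tip moves about 19 mm along the mill's +x from on to off.
- dish: Round white enamel dish with a blue rim, 152 mm across, rim 15 mm high, inner floor 6 mm high and 144 mm across, loose, 0.45 kg. Origin: centre of its underside. It stands on the left or the right of the mill.
- mug: White enamel mug, blue rim, 82 mm across, 80 mm high, handle at its +y; origin centre of underside. Stands on the side of the mill where the dish is not. Leave alone.
- tin_green: Food tin with green band, 74 mm across, 110 mm high, behind the mill; origin centre of underside. Leave alone.
- tin_white: Food tin with white band, 74 mm across, 110 mm high, behind the mill; origin centre of underside. Leave alone.
- tin_pink: Low food tin with pink band, 86 mm across, 60 mm high, behind the mill; origin centre of underside. Leave alone.
- carton: Green carton, 60 by 75 mm, 130 mm high, behind the mill; origin centre of underside. Leave alone.
- spice_jar: Glass spice jar with red lid, 48 mm across, 100 mm high, in front of the mill, on the left; origin centre of underside. Leave alone.
Mind the look-alikes: they are no part of the job. Several things have the shape of the cap; the one meant has the colours described above. Several things have the shape of the dish; the one meant has the colours described above.

How it is judged:
By the outcome, as a careful person would: the job done as asked, in the order asked, and still so for the second after the job is handed in, with the robot touching nothing.
It also fails if it takes over 72 s, if anything falls off the work surface, if the arm or the gripper's body presses on something with over 40 N, if the wrist force passes 120 N, or if a joint passes its speed limit or range.

ROBOT

A 6-joint arm with a two-finger parallel gripper is mounted at the origin on the work surface. World frame = base frame: x ahead of the robot, y to its left, z up, the work surface at z = 0. Lengths are in m, angles in rad, forces in N, time in s.
With the tool pointing down it reaches from about 0.35 to 0.775 m from the base axis. Payload 5.5 kg.
Tool frame: the origin (TCP) lies midway between the tips of the shut fingers; the grasp point (between the pads) lies 19 mm behind it; z points along the fingers, y is the line along which they close (so a half turn about z gives the same grasp; the last joint's range is limited). The gripper opens to 85 mm and grips with 20 to 120 N. Pads are 22 mm wide; open, the fingers measure 114 mm over their backs; the gripper's body (76 mm by 85 mm) begins 54 mm behind the grasp point. The pads swing forward as they close: fully open they stand 13 mm farther back than shut.
Start: joints at [-1.328, 0.313, 0.046, 1.304, 0, 1.431], TCP at [0.215, -0.533, 0.231] pointing down, gripper open.
Joint ranges: [-2.76, 2.76], [-0.86, 1.69], [-1.03, 1.26], [-2.2, 2.34], [-1.47, 1.5], [-3.14, 3.14]. Speed limits (rad/s): [2.57, 2.57, 3.14, 3.14, 3.14, 3.14].

INTERFACE

Orientations are given as a unit quaternion [w, x, y, z].
In Python, from workcell import env gives the robot as it stands.
- The arm moves only by the tool move_arm, never from a script. Its argument "targets" is a list of rows, each a list of 3 entries, a list of its own where there are three numbers: the shift along the tool's x, y, z in mm, then the turn, a rotation vector about the tool's x, y, z in units of 10 degrees (1.0 is 10 degrees), then the closure, from -1 (fully open) to 1 (shut). In form: [[[dx, dy, dz], [ax, ay, az], gripper], ...]. A call has 1 to 5 rows; each row is the pose to reach, as a shift and turn from the pose commanded when the call began, along the tool's axes at that moment; what a row does not reach only later rows make up. A row lasts 1/8 s, in which the tool goes at most 62.5 mm and 10.7 degrees, less where a joint would pass 70% of its speed; a pose out of reach is approached as far as the arm can. A call with a gripper value outside its range is refused whole. The fingers move at their own pace and stop on an object; "squeeze" is the grip in N (left out, the last holds). Time passes only in rows, so rows that repeat a pose let the fingers close. It gives the time, the measured TCP pose, the force, the opening and the grip force at its end, in the units of the state.
- env.get_state(): the state, without advancing time (a new reading comes with each control period).
- env.read_camera(name): name is "scene" or "top" or "wrist"; returns a dict with "pixels" (400x640x3 uint8, red, green, blue), "fovy" (degrees; the focal length in pixels is half the picture's height over the tangent of half this angle, whatever the lens; pixels are square), "cx", "cy" (the principal point, pixels), "dist_coeffs" ([k1, k2, p1, p2, k3] as OpenCV has them; the pictures are not rectified), "extrinsics" (4x4, takes a point from world to camera coordinates); the wrist camera has in their place "mount" (4x4, takes a point from camera to tool coordinates, whose origin is the TCP and whose axes are the flange's). Camera axes: x right, y up, looking along -z (the intrinsics and any distortion apply to the point x, -y, -z); pixel columns grow to the right and rows downward; lengths in m; the calibration is good to about 2 mm. A picture is of the moment at which its call begins: read the wrist's pose just before it. There is no depth.
- env.hand_in(): hands the job in; it is judged then, once.
Trained networks look in a picture, given as the dict that the camera call returned (one of the last four; its "shot" number tells which), for a name from the list of things; names that differ only in an ending like _2 or _b are one class to them, and where a whole thing is asked for, a point or a joint stands for the part that bears it (a point fixed in the world has none). Each returns a list of dicts, best first, with "confidence" (0 to 1); they miss things now and then, are a little off and sometimes report something else, mostly with a low value. They report only what shows in the picture. A call takes as long as a camera call. They do not tell look-alikes from the thing itself.
- env.spot_in(thing, picture): "centre" ([x, y, z] in m, in world coordinates, good to about 4 mm: the middle of the surface that is visible of it).
- env.regions_of(thing, picture): "mask" (400x640 bool, what is visible of it).
- env.landmark_of(thing, picture): "centre" ([x, y, z] in m, in world coordinates, good to about 4 mm: a listed point, or the origin of a listed thing).
The state is a dict: "clock": time; "joint_pos": joint angles; "qvel": joint speeds; "tau": joint torques, N m; "tcp_pos": TCP position; "orientation": TCP orientation; "wrist_force": force on the tool from outside, world axes, zero at the start; "ft_torque": the same for the moment, N m; "finger_gap": finger opening in m; "grip_force": force on a finger pad.
Only numpy, scipy, OpenCV 4.12 (cv2) and the standard library are available. Lean on these libraries where they do the work, as an engineer would, in place of code of your own. Each camera call takes 0.05 s, during which the arm holds its last target. There are 200 camera calls.

## Working session

There is one attempt and no reset: what is moved stays moved. The work goes in short steps, Python scripts to look and compute and a tool call to move; the robot and the scene stay as the last step left them, time stands still between calls to the robot, and variables do not carry over. Pictures are saved under pics/ and viewed, at most 10 in all, crops included, and the job is handed in when it is done.

Besides the shell and the picture viewer there is one more tool, called after "Emit:" as name([rows], argument=value, ...), one row to a line, values as JSON. move_arm: Moves the arm, as the interface text tells. Its arguments: {"type":"object","properties":{"targets":{"type":"array","items":{"type":"array"}},"squeeze":{"type":"number"}},"required":["targets"]}

```bash
mkdir -p pics; ls
cat > h.py <<'E'
import numpy as np, cv2
from workcell import env
from scipy.spatial.transform import Rotation as R
def save(p,n): cv2.imwrite('pics/'+n+'.png', p['pixels'][:,:,::-1])
def pose():
    s=env.get_state(); q=s['orientation']; return np.array(s['tcp_pos']), R.from_quat([q[1],q[2],q[3],q[0]]), s
def proj(p,X):
    E=np.array(p['extrinsics']); c=E[:3,:3]@np.array(X)+E[:3,3]
    f=200/np.tan(np.radians(p['fovy'])/2)
    K=np.array([[f,0,p['cx']],[0,f,p['cy']],[0,0,1.]])
    v=np.array([[c[0],-c[1],-c[2]]]); return cv2.projectPoints(v,np.zeros(3),np.zeros(3),K,np.array(p['dist_coeffs'],float))[0].ravel()
E
python3 - <<'E'
from h import *
ps={n:env.read_camera(n) for n in('scene','top')}
for n,p in ps.items():
    save(p,n+'0')
    for t in ['mill','cap','guard_hinge','guard_tab','switch_tip','dish','mug','spice_jar']:
        print(n,t,[(np.round(d['centre'],4).tolist(),round(d['confidence'],2)) for d in env.landmark_of(t,p)[:3]])
a,r,s=pose(); print(a,r.as_matrix().round(3),s['clock'])
E
```

```text
pics
scene mill [([0.5558, -0.019, 0.0008], 0.63), ([0.7901, 0.0575, 0.001], 0.53)]
scene cap [([0.5556, 0.0693, 0.1666], 0.76), ([0.6698, 0.1992, 0.0005], 0.68), ([0.5499, 0.196, 0.0008], 0.57)]
scene guard_hinge [([0.6046, -0.1002, 0.0589], 0.86), ([0.4907, -0.1089, 0.0879], 0.45), ([0.4659, 0.3241, -0.0008], 0.35)]
scene guard_tab [([0.4894, -0.1053, 0.0893], 0.6), ([0.385, 0.1231, 0.001], 0.57)]
scene switch_tip []
scene dish [([0.4764, -0.3169, 0.0018], 0.96), ([0.2698, -0.3393, 0.0043], 0.89), ([0.4684, 0.3239, 0.0037], 0.38)]
scene mug [([0.4661, 0.3228, -0.0001], 0.58)]
scene spice_jar [([0.387, 0.1268, -0.0016], 0.68)]
top mill [([0.5539, -0.0206, 0.0015], 0.94), ([0.786, 0.2281, 0.0037], 0.64)]
top cap [([0.5466, 0.2014, -0.0031], 0.87), ([0.5526, 0.066, 0.1633], 0.85), ([0.6755, 0.2011, -0.0007], 0.85)]
top guard_hinge [([0.599, -0.1044, 0.0559], 0.89)]
top guard_tab [([0.4859, -0.1079, 0.0887], 0.84)]
top switch_tip []
top dish [([0.4792, -0.3177, 0.0015], 0.56), ([0.278, -0.3377, -0.0009], 0.56)]
top mug [([0.459, 0.3243, -0.002], 0.87)]
top spice_jar [([0.3788, 0.1223, -0.0005], 0.56)]
[ 0.2147946  -0.53343528  0.23136569] [[ 0.928  0.374  0.   ]
 [ 0.374 -0.928 -0.   ]
 [-0.     0.    -1.   ]] 0.9
```

View pics/scene0.png

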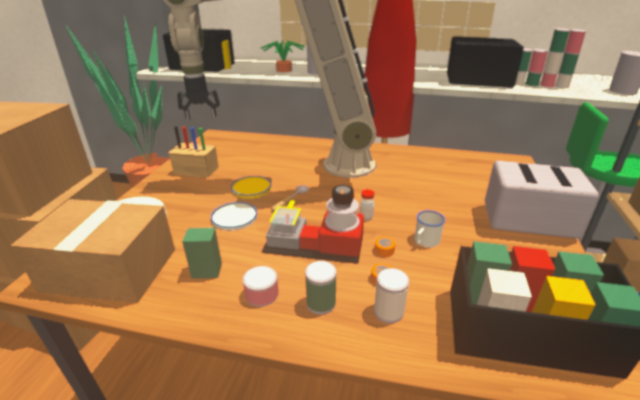

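View pics/top0.png

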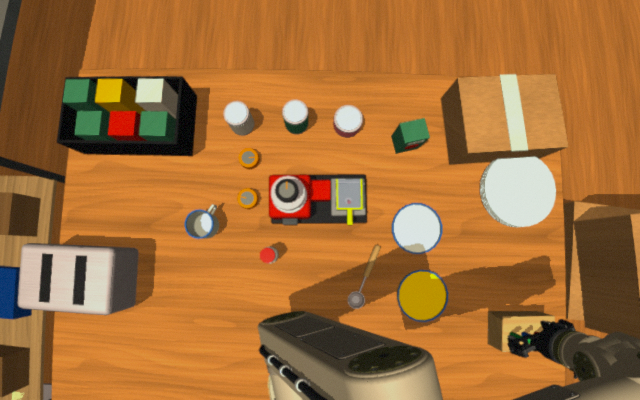

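The scene shows the mill centre, the blue-rimmed white dish at top-view pixel (416,228), a yellow decoy dish at (422,295), and orange decoy caps at (248,158) and (247,198). The black cap is at (289,191) and the yellow tab at (350,213).

Emit:
move_arm([
  [[38,-31,0],[0,0,0],-1],
  [[76,-62,0],[0,0,0],-1],
  [[114,-93,0],[0,0,0],-1],
  [[152,-123,0],[0,0,0],-1],
  [[190,-154,0],[0,0,0],-1],
])

```text
clock: 1.52
tcp_pos: [0.3341, -0.3183, 0.2315]
orientation: [0.0, 0.982, 0.19, 0.0]
wrist_force: [-0.1, -0.5, -0.5]
finger_gap: 0.0857
grip_force: 0.0
```

Emit:
move_arm([
  [[38,-31,0],[0,0,0.4],-1],
  [[76,-62,0],[0,0,0.8],-1],
  [[114,-93,0],[0,0,1.2],-1],
  [[152,-123,0],[0,0,1.6],-1],
  [[188,-154,0],[0,0,2.04],-1],
])

```text
clock: 2.15
tcp_pos: [0.4511, -0.1051, 0.2316]
orientation: [0.0, 1.0, 0.012, 0.0]
wrist_force: [-0.5, -0.3, 0.0]
finger_gap: 0.0855
grip_force: 0.0
```

Run:
```python
from h import *
for i in range(2):
    a,r,s=pose()
    p=env.read_camera('wrist')
    for t in ['mill','cap','guard_hinge','guard_tab','switch_tip']:
        print(t,[(np.round(d['centre'],4).tolist(),round(d['confidence'],2)) for d in env.landmark_of(t,p)[:2]])
save(p,'w1')
print(a,r.as_matrix().round(3),s['clock'],s['joint_pos'],s['finger_gap'])
```

```text
mill [([0.5587, -0.0168, -0.0013], 0.85)]
cap [([0.5517, 0.0683, 0.1637], 0.55)]
guard_hinge []
guard_tab [([0.4821, -0.1088, 0.0932], 0.65)]
switch_tip []
mill [([0.5554, -0.0203, -0.002], 0.73)]
cap [([0.5546, 0.0646, 0.1658], 0.74), ([0.382, 0.1216, -0.0004], 0.55)]
guard_hinge []
guard_tab [([0.4838, -0.1069, 0.0917], 0.84)]
switch_tip []
[ 0.4501191 -0.1070261  0.2312782] [[ 1.     0.027 -0.   ]
 [ 0.027 -1.    -0.   ]
 [-0.     0.    -1.   ]] 2.45 [-4.06929623e-01  9.61206452e-02 -2.27058276e-01  1.24761131e+00
 -4.43238308e-04  2.70804303e+00] 0.08551198076252176
```

View pics/w1.png

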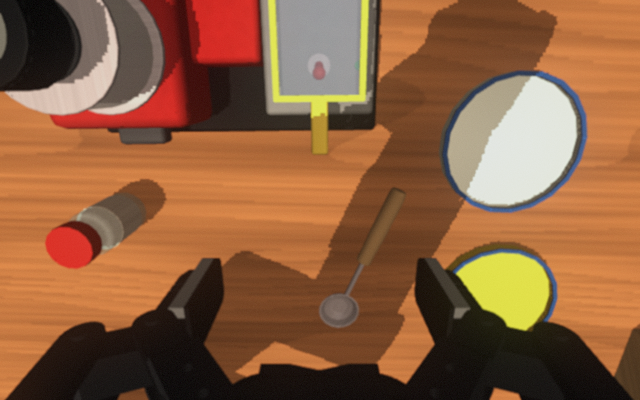

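The wrist view shows the tab centred at (320,135), well in line with the gripper, the toggle at (318,70), and the dish at (514,140).

Emit:
move_arm([
  [[20,1,50],[0,0,0],-1],
  [[36,1,100],[0,0,0],-1],
  [[36,1,140],[0,0,0],-1],
  [[36,1,160],[0,0,0],-0.5],
  [[36,1,160],[0,0,0],0.3],
], squeeze=40)

```text
clock: 3.38
tcp_pos: [0.4848, -0.1064, 0.0697]
orientation: [-0.001, 1.0, 0.013, -0.002]
wrist_force: [-0.2, -1.0, 1.4]
finger_gap: 0.0514
grip_force: 0.0
```

Emit:
move_arm([
  [[0,0,0],[0,0,0],1],
  [[0,0,0],[0,0,0],1],
  [[0,0,0],[0,0,0],1],
  [[0,0,0],[0,0,0],1],
])

```text
clock: 3.88
tcp_pos: [0.4873, -0.1066, 0.0725]
orientation: [0.0, 1.0, 0.014, 0.001]
wrist_force: [-0.4, 2.8, 6.2]
finger_gap: 0.0132
grip_force: 42.0
```

Run:
```python
from h import *
import math
for k in range(0,111,10):
    t=math.radians(164-k); r=119.6
    print(k,round(r*math.cos(t)+115,1),round(r*math.sin(t)-33,1))
```

```text
0 0.0 -0.0
10 7.5 19.4
20 18.2 37.3
30 31.9 53.0
40 48.1 66.2
50 66.4 76.3
60 86.1 83.0
70 106.7 86.3
80 127.5 85.9
90 148.0 82.0
100 167.4 74.5
110 185.3 63.8
```

Emit:
move_arm([
  [[7.5,0,-19.4],[0,0,0],1],
  [[18,0,-37.3],[0,0,0],1],
  [[32,0,-53],[0,0,0],1],
  [[48,0,-66],[0,0,0],1],
  [[66,0,-76],[0,0,0],1],
], squeeze=25)

```text
clock: 4.5
tcp_pos: [0.5499, -0.1042, 0.1466]
orientation: [-0.0, 1.0, 0.013, -0.003]
wrist_force: [-3.2, 1.2, -4.7]
finger_gap: 0.0128
grip_force: 41.3
```

Emit:
move_arm([
  [[19.7,0,-6.7],[0,0,0],1],
  [[40.3,0,-10],[0,0,0],1],
  [[61,0,-9.6],[0,0,0],1],
  [[81.6,0,-5.7],[0,0,0],1],
  [[106,0,4],[0,0,0],1],
])

```text
clock: 5.12
tcp_pos: [0.6576, -0.1005, 0.1441]
orientation: [-0.001, 1.0, 0.014, -0.001]
wrist_force: [-4.8, 5.1, 3.2]
finger_gap: 0.0131
grip_force: 51.1
```

Emit:
move_arm([
  [[0,0,0],[0,0,0],-0.5],
  [[0,0,0],[0,0,0],-0.5],
  [[0,0,0],[0,0,0],-0.5],
  [[0,0,-40],[0,0,0],-0.5],
  [[0,0,-80],[0,0,0],-0.5],
])

```text
clock: 5.75
tcp_pos: [0.6575, -0.1022, 0.2243]
orientation: [0.0, 1.0, 0.013, -0.0]
wrist_force: [0.4, -0.6, 0.3]
finger_gap: 0.0639
grip_force: 0.0
```

Emit:
move_arm([
  [[-50,0,0],[0,0,0],0],
  [[-100,0,0],[0,0,0],0.5],
  [[-150,0,0],[0,0,0],1],
  [[-180,0,0],[0,0,0],1],
  [[-180,0,0],[0,0,0],1],
])

```text
clock: 6.38
tcp_pos: [0.4762, -0.1068, 0.2244]
orientation: [0.0, 1.0, 0.013, 0.0]
wrist_force: [0.4, -0.4, 0.1]
finger_gap: -0.0001
grip_force: 0.0
```

Run:
```python
from h import *
for n in ('wrist','top'):
    a,r,s=pose()
    p=env.read_camera(n)
    for t in ['guard_hinge','guard_tab','switch_tip']:
        print(t,[(np.round(d['centre'],4).tolist(),round(d['confidence'],2)) for d in env.landmark_of(t,p)[:2]])
    save(p,n+'2')
print(a,r.as_matrix().round(3),s['clock'],s['joint_pos'],s['finger_gap'])
```

```text
guard_hinge [([0.5539, 0.0681, 0.168], 0.64), ([0.6044, -0.1004, 0.0591], 0.61)]
guard_tab []
switch_tip [([0.5416, -0.103, 0.0828], 0.58)]
guard_hinge [([0.5998, -0.1028, 0.0557], 0.87)]
guard_tab [([0.6527, -0.0991, 0.1648], 0.76)]
switch_tip []
[ 0.47927421 -0.10706854  0.22363787] [[ 1.     0.027  0.001]
 [ 0.027 -1.    -0.001]
 [ 0.001  0.001 -1.   ]] 6.575 [-3.83377617e-01  1.52402121e-01 -1.80699665e-01  1.23622871e+00
 -7.04119871e-05  2.73146207e+00] 0.00028556176476411373
```

View pics/wrist2.png

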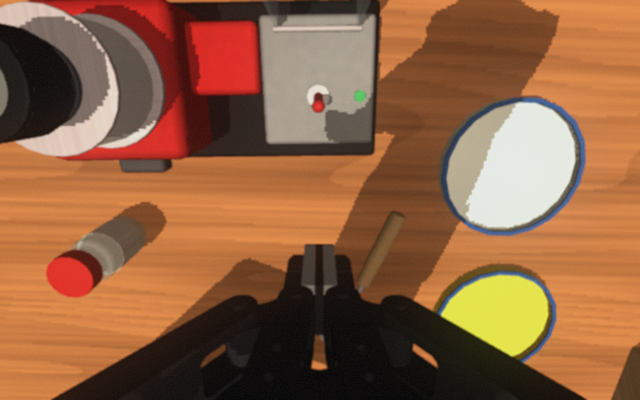

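The guard stands open. The toggle tip is at (317,103), leaning to the front and in line with the closed fingers at column 319.

Emit:
move_arm([
  [[10,0,50],[0,0,0],1],
  [[20,0,100],[0,0,0],1],
  [[30,0,140],[0,0,0],1],
  [[30,0,156],[0,0,0],1],
  [[30,0,156],[0,0,0],1],
])

```text
clock: 7.4
tcp_pos: [0.5073, -0.1054, 0.0655]
orientation: [-0.001, 1.0, 0.014, -0.002]
wrist_force: [0.7, 0.2, 0.2]
finger_gap: -0.0
grip_force: 0.0
```

Emit:
move_arm([
  [[8,0,0],[0,0,0],1],
  [[16,0,0],[0,0,0],1],
  [[22,0,0],[0,0,0],1],
  [[25,0,0],[0,0,0],1],
])

```text
clock: 7.9
tcp_pos: [0.5341, -0.1054, 0.0678]
orientation: [0.0, 1.0, 0.013, 0.0]
wrist_force: [-1.5, -0.1, 0.8]
finger_gap: 0.0002
grip_force: 0.6
```

Emit:
move_arm([
  [[2,0,0],[0,0,0],1],
  [[4,0,0],[0,0,0],1],
])

```text
clock: 8.15
tcp_pos: [0.5372, -0.1052, 0.0674]
orientation: [0.0, 1.0, 0.013, -0.0]
wrist_force: [-2.1, -0.3, 1.9]
finger_gap: -0.0004
grip_force: 1.1
```

Emit:
move_arm([
  [[1.5,0,0],[0,0,0],1],
  [[3,0,0],[0,0,0],1],
])

```text
clock: 8.4
tcp_pos: [0.5393, -0.1051, 0.0671]
orientation: [0.0, 1.0, 0.013, -0.001]
wrist_force: [-6.6, -0.6, 5.3]
finger_gap: 0.0
grip_force: 3.9
```

Emit:
move_arm([
  [[1.5,0,0],[0,0,0],1],
  [[1.5,0,0],[0,0,0],1],
])

```text
clock: 8.65
tcp_pos: [0.5395, -0.105, 0.0671]
orientation: [0.0, 1.0, 0.013, -0.002]
wrist_force: [-8.5, -0.3, 6.7]
finger_gap: 0.0003
grip_force: 5.1
```

Emit:
move_arm([
  [[-15,0,0],[0,0,0],1],
  [[-40,0,-50],[0,0,0],1],
  [[-60,0,-100],[0,0,0],0.5],
  [[-63.5,0,-156],[0,0,0],0],
  [[-63.5,0,-156],[0,0,0],-0.5],
])

```text
clock: 9.28
tcp_pos: [0.4814, -0.1079, 0.2283]
orientation: [0.002, 1.0, 0.013, 0.005]
wrist_force: [1.5, 0.2, -0.7]
finger_gap: 0.054
grip_force: 0.0
```

Run:
```python
from h import *
p=env.read_camera('wrist'); save(p,'w3')
for t in ['switch_tip']:
        print(t,[(np.round(d['centre'],4).tolist(),round(d['confidence'],2)) for d in env.landmark_of(t,p)[:2]])
cv2.imwrite('pics/w3c.png',cv2.resize(p['pixels'][:160,180:400,::-1],None,fx=2,fy=2))
```

```text
switch_tip [([0.5585, -0.1007, 0.0788], 0.57)]
```

View pics/w3c.png

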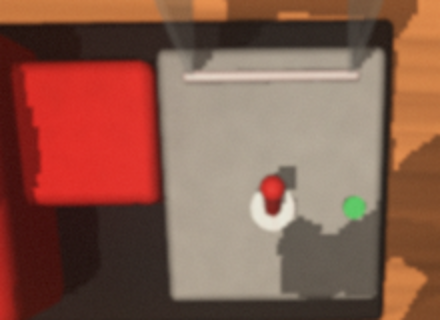

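Emit:
move_arm([
  [[50,0,0],[0,0,0],-0.5],
  [[100,0,0],[0,0,0],-0.5],
  [[150,0,0],[0,0,0],-0.5],
  [[180,0,0],[0,0,0],-0.5],
  [[180,0,0],[0,0,0],-0.5],
])

```text
clock: 10.0
tcp_pos: [0.6592, -0.1015, 0.2192]
orientation: [-0.001, 1.0, 0.014, -0.002]
wrist_force: [-0.0, 0.1, -0.5]
finger_gap: 0.064
grip_force: 0.0
```

Emit:
move_arm([
  [[0,0,50],[0,0,0],-0.5],
  [[0,0,80],[0,0,0],-0.5],
  [[0,0,80],[0,0,0],1],
  [[0,0,80],[0,0,0],1],
  [[0,0,80],[0,0,0],1],
], squeeze=40)

```text
clock: 10.62
tcp_pos: [0.6591, -0.1003, 0.1453]
orientation: [-0.002, 1.0, 0.014, 0.002]
wrist_force: [-0.7, 2.1, -0.9]
finger_gap: 0.0134
grip_force: 39.5
```

Emit:
move_arm([
  [[0,0,0],[0,0,0],1],
  [[0,0,0],[0,0,0],1],
])

```text
clock: 10.88
tcp_pos: [0.6591, -0.1005, 0.1453]
orientation: [-0.001, 1.0, 0.014, 0.001]
wrist_force: [-0.5, 5.6, 1.4]
finger_gap: 0.013
grip_force: 39.7
```

The picture shows the toggle tip at crop (272,187), above its base ring at (272,210), so it now leans to the far side, which is off.

Emit:
move_arm([
  [[-24.4,0,-9.7],[0,0,0],1],
  [[-45,0,-13.6],[0,0,0],1],
  [[-65.7,0,-14],[0,0,0],1],
  [[-86.3,0,-10.7],[0,0,0],1],
  [[-106,0,-4],[0,0,0],1],
], squeeze=25)

```text
clock: 11.5
tcp_pos: [0.5548, -0.1041, 0.1499]
orientation: [-0.0, 1.0, 0.014, 0.004]
wrist_force: [5.6, 3.2, -2.4]
finger_gap: 0.0131
grip_force: 32.6
```

Emit:
move_arm([
  [[-18.3,0,10.3],[0,0,0],1],
  [[-34.4,0,23.3],[0,0,0],1],
  [[-48.2,0,39],[0,0,0],1],
  [[-58.9,0,57],[0,0,0],1],
  [[-66.4,0,76.3],[0,0,0],1],
])

```text
clock: 12.12
tcp_pos: [0.4873, -0.1065, 0.0729]
orientation: [0.0, 1.0, 0.014, 0.002]
wrist_force: [1.3, 1.4, 15.2]
finger_gap: 0.0135
grip_force: 34.3
```

Emit:
move_arm([
  [[0,0,2],[0,0,0],1],
  [[0,0,3],[0,0,0],1],
])

```text
clock: 12.38
tcp_pos: [0.4871, -0.1066, 0.0719]
orientation: [0.0, 1.0, 0.014, 0.002]
wrist_force: [-8.9, 3.2, 24.8]
finger_gap: 0.0133
grip_force: 35.5
```

Emit:
move_arm([
  [[0,0,0],[0,0,0],-1],
  [[0,0,0],[0,0,0],-1],
  [[0,0,0],[0,0,0],-1],
  [[0,0,-50],[0,0,0],-1],
  [[0,0,-110],[0,0,0],-1],
], squeeze=60)

```text
clock: 13.0
tcp_pos: [0.4849, -0.1062, 0.1779]
orientation: [-0.001, 1.0, 0.013, -0.002]
wrist_force: [0.7, -0.2, -0.3]
finger_gap: 0.0857
grip_force: 0.0
```

Emit:
move_arm([
  [[0,0,-60],[0,0,0],-1],
  [[0,-30,-100],[0,0,-0.3],-1],
  [[0,-80,-118],[0,0,-0.6],-1],
  [[0,-130,-118],[0,0,-0.8],-1],
  [[0,-172,-118],[0,0,-1.05],-1],
])

```text
clock: 13.62
tcp_pos: [0.4814, 0.0669, 0.2963]
orientation: [0.0, 0.994, 0.106, 0.0]
wrist_force: [-0.0, 0.4, -0.1]
finger_gap: 0.0851
grip_force: 0.0
```

Run:
```python
from h import *
for n in ('wrist','top'):
    a,r,s=pose()
    p=env.read_camera(n)
    for t in ['guard_tab','cap']:
        print(n,t,[(np.round(d['centre'],4).tolist(),round(d['confidence'],2)) for d in env.landmark_of(t,p)[:3]])
    if n=='wrist':
        save(p,'w4'); f=200/np.tan(np.radians(p['fovy'])/2)
        K=np.array([[f,0,p['cx']],[0,f,p['cy']],[0,0,1.]]); D=np.array(p['dist_coeffs'],float)
        M=np.array(p['mount']); W=np.eye(4); W[:3,:3]=r.as_matrix(); W[:3,3]=a; E=np.linalg.inv(W@M)
        th=np.linspace(0,2*np.pi,60)
        im=p['pixels'][:,:,::-1].copy()
        X=np.c_[.5536+.03*np.cos(th),.066+.03*np.sin(th),0*th+.198]
        c=X@E[:3,:3].T+E[:3,3]; uv=cv2.projectPoints(c*[1,-1,-1],np.zeros(3),np.zeros(3),K,D)[0]
        cv2.polylines(im,[uv.astype(int)],True,(0,255,0)); cv2.imwrite('pics/w4o.png',im)
print(a,r.as_matrix().round(3),s['clock'],s['joint_pos'],s['finger_gap'])
```

```text
wrist guard_tab [([0.484, -0.1108, 0.0894], 0.78)]
wrist cap [([0.5523, 0.0683, 0.1664], 0.85), ([0.5515, 0.1958, -0.001], 0.82)]
top guard_tab [([0.4872, -0.103, 0.0907], 0.62)]
top cap [([0.7872, 0.2282, 0.0031], 0.48), ([0.554, 0.0673, 0.1628], 0.41)]
[0.48116098 0.06698224 0.29590859] [[ 0.977  0.212 -0.   ]
 [ 0.212 -0.977 -0.   ]
 [-0.     0.    -1.   ]] 13.775 [-2.70299860e-02  1.27855165e-01 -3.33751672e-02  1.40968434e+00
 -1.26701978e-04  2.90098004e+00] 0.08527471299888757
```

View pics/w4o.png

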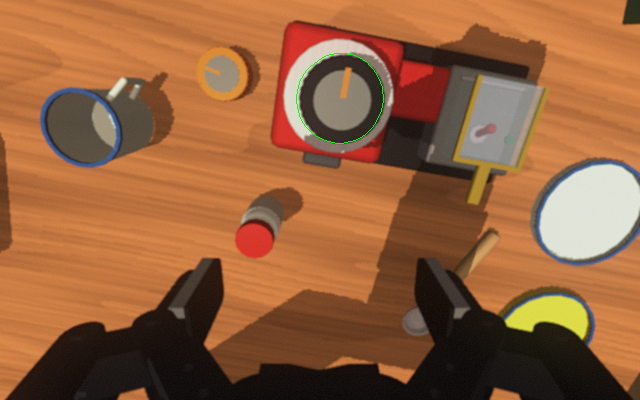

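The green ring lies on the black cap's top at (340,98), so the cap position holds. The guard is shut again and the toggle under it is off.

Emit:
move_arm([
  [[40,9,0],[0,0,0],-1],
  [[70.6,16.3,30],[0,0,0],-1],
  [[70.6,16.3,80],[0,0,0],-1],
  [[70.6,16.3,120],[0,0,0],-1],
  [[70.6,16.3,130],[0,0,0],-1],
])

```text
clock: 14.55
tcp_pos: [0.552, 0.0627, 0.163]
orientation: [-0.0, 0.995, 0.104, -0.003]
wrist_force: [-0.4, -0.4, 0.8]
finger_gap: 0.0852
grip_force: 0.0
```

Emit:
move_arm([
  [[0,0,0],[0,0,0],0.2],
  [[0,0,0],[0,0,0],1],
  [[0,0,0],[0,0,0],1],
  [[0,0,0],[0,0,0],1],
])

```text
clock: 15.05
tcp_pos: [0.5544, 0.0655, 0.1686]
orientation: [-0.001, 0.994, 0.105, 0.001]
wrist_force: [-3.1, 4.4, 1.3]
finger_gap: 0.0585
grip_force: 63.9
```

Emit:
move_arm([
  [[0,0,-0.2],[0,0,-1],1],
  [[0,0,-0.4],[0,0,-2],1],
  [[0,0,-0.7],[0,0,-3],1],
  [[0,0,-0.9],[0,0,-4],1],
  [[0,0,-1.1],[0,0,-5],1],
])

```text
clock: 15.68
tcp_pos: [0.5543, 0.0667, 0.1696]
orientation: [-0.002, 0.855, 0.518, 0.002]
wrist_force: [-2.5, 9.3, 1.8]
finger_gap: 0.0583
grip_force: 64.1
```

Emit:
move_arm([
  [[0,0,-0.2],[0,0,-1],1],
  [[0,0,-0.4],[0,0,-2],1],
  [[0,0,-0.7],[0,0,-3],1],
  [[0,0,-0.9],[0,0,-4],1],
  [[0,0,-1.1],[0,0,-5],1],
])

```text
clock: 16.3
tcp_pos: [0.5534, 0.0668, 0.1706]
orientation: [-0.001, 0.556, 0.831, 0.002]
wrist_force: [-4.7, 9.4, 3.3]
finger_gap: 0.0586
grip_force: 64.3
```

Emit:
move_arm([
  [[0,0,-0.2],[0,0,-1],1],
  [[0,0,-0.4],[0,0,-2],1],
  [[0,0,-0.7],[0,0,-3],1],
  [[0,0,-0.9],[0,0,-4],1],
  [[0,0,-1.1],[0,0,-5],1],
])

```text
clock: 16.92
tcp_pos: [0.5529, 0.0662, 0.1717]
orientation: [-0.0, 0.153, 0.988, 0.002]
wrist_force: [-6.1, 6.9, 2.8]
finger_gap: 0.0582
grip_force: 64.6
```

Emit:
move_arm([
  [[0,0,-0.2],[0,0,-1],1],
  [[0,0,-0.4],[0,0,-2],1],
  [[0,0,-0.7],[0,0,-3],1],
  [[0,0,-0.9],[0,0,-4],1],
  [[0,0,-1.1],[0,0,-5],1],
])

```text
clock: 17.55
tcp_pos: [0.5528, 0.0655, 0.1728]
orientation: [0.0, -0.279, 0.96, 0.001]
wrist_force: [-7.0, 4.4, 3.8]
finger_gap: 0.0584
grip_force: 64.7
```

Emit:
move_arm([
  [[0,0,-0.2],[0,0,-1],1],
  [[0,0,-0.4],[0,0,-2],1],
  [[0,0,-0.4],[0,0,-2],1],
])

```text
clock: 17.92
tcp_pos: [0.553, 0.0652, 0.1732]
orientation: [0.001, -0.439, 0.898, 0.001]
wrist_force: [-6.3, 2.9, 3.9]
finger_gap: 0.0586
grip_force: 64.6
```

Run:
```python
from h import *
a,r,s=pose();p=env.read_camera('wrist'); save(p,'w5')
print(a,r.as_matrix().round(3),s['clock'],s['joint_pos'],s['finger_gap'],s['wrist_force'],s['ft_torque'])
```

```text
[0.55299989 0.06516496 0.17323908] [[-0.614 -0.789  0.   ]
 [-0.789  0.614  0.002]
 [-0.002  0.001 -1.   ]] 17.925 [-0.02792916  0.30113638 -0.11437532  1.15511341  0.00193989 -0.93782253] 0.05858786878923545 [-6.34491626  2.9251749   3.8596537 ] [ 0.72813605  1.29137575 -0.08092173]
```

View pics/w5.png

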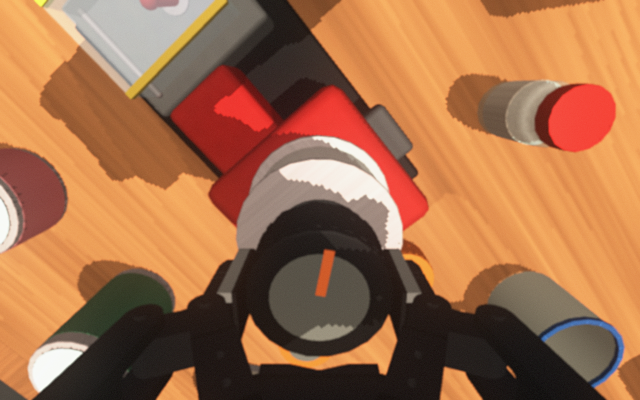

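The picture shows the orange mark at (325,272) at the same angle to the gripper as at the start, so the cap turned with the fingers through about 220°. I'll lift it now.

Emit:
move_arm([
  [[0,0,-3],[0,0,0],1],
  [[0,0,-6],[0,0,0],1],
])

```text
clock: 18.23
tcp_pos: [0.554, 0.0643, 0.1781]
orientation: [0.001, -0.439, 0.899, -0.0]
wrist_force: [0.7, 0.2, -0.5]
finger_gap: 0.0584
grip_force: 65.6
```

Emit:
move_arm([
  [[0,0,-40],[0,0,0],1],
  [[0,0,-70],[0,0,0],1],
  [[40,-20,-70],[0,0,0],1],
  [[85,-43,-70],[0,0,0],1],
  [[130,-65,-70],[0,0,0],1],
])

```text
clock: 18.85
tcp_pos: [0.5261, -0.0804, 0.2489]
orientation: [0.001, -0.439, 0.899, -0.002]
wrist_force: [0.7, 0.1, -1.3]
finger_gap: 0.0581
grip_force: 65.7
```

Emit:
move_arm([
  [[45,-22,0],[0,0,0],1],
  [[90,-45,0],[0,0,0],1],
  [[135,-68,0],[0,0,0],1],
  [[180,-90,0],[0,0,0],1],
  [[218,-110,0],[0,0,0],1],
])

```text
clock: 19.48
tcp_pos: [0.4778, -0.3211, 0.2488]
orientation: [0.0, -0.438, 0.899, -0.002]
wrist_force: [-0.3, 1.0, -0.9]
finger_gap: 0.0584
grip_force: 65.7
```

Run:
```python
from h import *
a,r,s=pose();p=env.read_camera('wrist'); save(p,'w6')
print(a,r.as_matrix().round(3),s['clock'],s['finger_gap'],s['wrist_force'])
p=env.read_camera('top')
for t in ['dish','cap']: print(t,[(np.round(d['centre'],4).tolist(),round(d['confidence'],2)) for d in env.landmark_of(t,p)[:4]])
```

```text
[ 0.47777944 -0.32112216  0.24882703] [[-0.616 -0.788  0.003]
 [-0.788  0.616 -0.004]
 [ 0.001 -0.005 -1.   ]] 19.475 0.05838641397020548 [-0.31786579  0.95627288 -0.89902875]
dish [([0.2756, -0.3357, 0.0014], 0.6), ([0.4783, -0.3178, 0.0014], 0.56)]
cap [([0.6732, 0.2014, 0.0004], 0.91), ([0.4758, -0.3246, 0.2462], 0.58), ([0.5422, 0.2014, -0.0041], 0.55)]
```

View pics/w6.png

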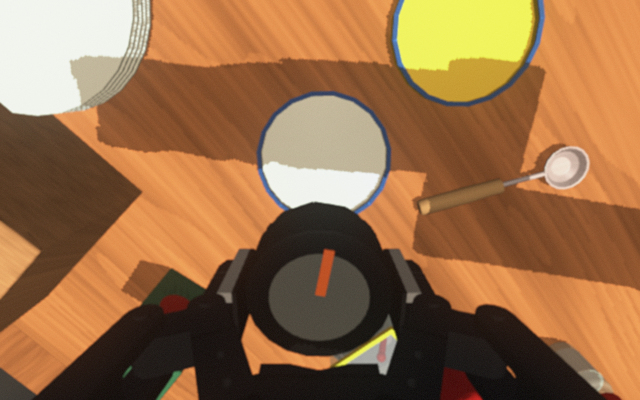

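The cap is held level, with the white blue-rimmed dish below and behind it at (324,153). The coordinates agree within a few millimetres.

Emit:
move_arm([
  [[0,0,55],[0,0,0],1],
  [[0,0,110],[0,0,0],1],
  [[0,0,165],[0,0,0],1],
  [[0,0,205],[0,0,0],1],
  [[0,0,222],[0,0,0],1],
])

```text
clock: 20.3
tcp_pos: [0.4772, -0.3159, 0.0233]
orientation: [-0.001, -0.439, 0.898, 0.001]
wrist_force: [-0.0, 0.7, -0.5]
finger_gap: 0.0584
grip_force: 65.7
```

Emit:
move_arm([
  [[0,0,5],[0,0,0],1],
  [[0,0,10],[0,0,0],1],
  [[0,0,14],[0,0,0],1],
  [[0,0,16],[0,0,0],1],
])

```text
clock: 20.8
tcp_pos: [0.4782, -0.3183, 0.0095]
orientation: [0.0, -0.439, 0.899, -0.001]
wrist_force: [0.4, -0.2, -1.3]
finger_gap: 0.0584
grip_force: 65.7
```

Emit:
move_arm([
  [[0,0,1],[0,0,0],1],
  [[0,0,1],[0,0,0],1],
])

```text
clock: 21.05
tcp_pos: [0.478, -0.3182, 0.0087]
orientation: [0.0, -0.439, 0.899, -0.001]
wrist_force: [-0.6, 1.0, 4.7]
finger_gap: 0.0584
grip_force: 66.5
```

Emit:
move_arm([
  [[0,0,0],[0,0,0],-0.5],
  [[0,0,0],[0,0,0],-0.8],
  [[0,0,0],[0,0,0],-0.8],
  [[0,0,-10],[0,0,0],-0.8],
  [[0,0,-40],[0,0,0],-0.8],
])

```text
clock: 21.68
tcp_pos: [0.4766, -0.3169, 0.0471]
orientation: [-0.001, -0.439, 0.899, 0.002]
wrist_force: [-0.2, -1.8, 0.9]
finger_gap: 0.0769
grip_force: 0.0
```

Emit:
move_arm([
  [[0,0,-50],[0,0,0],-0.8],
  [[0,0,-110],[0,0,0],-0.8],
  [[60,0,-150],[0,0,0],-0.8],
  [[110,0,-150],[0,0,0],-0.8],
])

```text
clock: 22.18
tcp_pos: [0.4112, -0.4064, 0.2025]
orientation: [0.001, -0.44, 0.898, -0.004]
wrist_force: [0.4, -1.2, -0.6]
finger_gap: 0.0773
grip_force: 0.0
```

Run:
```python
from h import *
for n in ('top','scene'):
    p=env.read_camera(n); save(p,n+'7')
    for t in ['dish','cap','guard_tab','mug','spice_jar']: print(n,t,[(np.round(d['centre'],4).tolist(),round(d['confidence'],2)) for d in env.landmark_of(t,p)[:4]])
    if n=='scene': cv2.imwrite('pics/s7.png',cv2.resize(p['pixels'][130:330,150:470,::-1],None,fx=2,fy=2))
```

```text
top dish [([0.4785, -0.3171, -0.0004], 0.95), ([0.2746, -0.335, -0.0], 0.73)]
top cap [([0.6761, 0.1996, -0.0006], 0.76), ([0.4797, -0.3152, 0.0052], 0.59)]
top guard_tab [([0.4885, -0.1082, 0.0902], 0.6)]
top mug [([0.4651, 0.3239, 0.0016], 0.71)]
top spice_jar [([0.382, 0.12, 0.0011], 0.72)]
scene dish [([0.2685, -0.3368, 0.0031], 0.77), ([0.4749, -0.3149, -0.0011], 0.72)]
scene cap [([0.5497, 0.1947, -0.0004], 0.79), ([0.6731, 0.1958, -0.0006], 0.63), ([0.4797, -0.3178, 0.0043], 0.5)]
scene guard_tab [([0.4887, -0.107, 0.0907], 0.78)]
scene mug [([0.4671, 0.3223, 0.0007], 0.57), ([0.5541, -0.0171, 0.0038], 0.55)]
scene spice_jar [([0.3854, 0.1252, 0.0038], 0.9)]
```

View pics/s7.png

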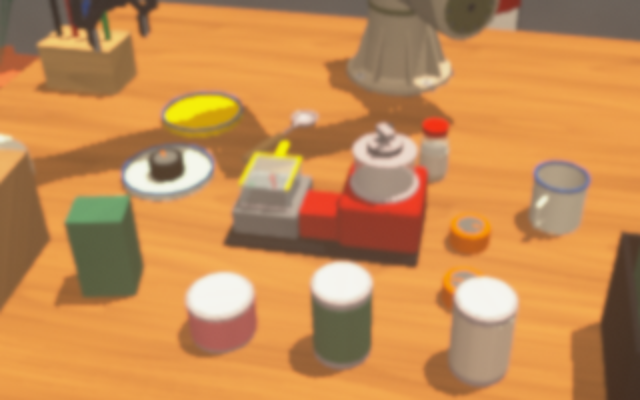

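The cap stands upright in the white dish at crop (166,163), the hopper neck is bare at (385,145), the guard is shut at (272,170), and everything else is still standing.

```bash
python3 -c "
from workcell import env
print(env.hand_in())"
```

```text
the job is handed in; nothing more can be done
None
```

The job is handed in: the toggle is off, the guard is shut again, and the unscrewed cap stands right way up in the blue-rimmed white dish, with nothing else disturbed and about 22 s used of the 72 s.

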